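Enter the code and hold the cash safe open

TASK

Enter the code of the office cash safe on the desk code pad, pressing one white key at a time fully down and letting it come up again: the far left key, then the near right key, then the near left key (the black display strip is at the pad's far end); do not press the far right key. Only then raise the safe's self-closing lid by its bar handle to 45 degrees, without letting it slam, and finish while still holding it there so that a colleague can reach the cash tray: do not let go. Leave the mug, stapler and hole punch where they are.

Things in the scene. Friction and masses are not known exactly. Their poses are not given: they have to be found in the camera images.
- safe: The cash safe, a dark steel open-topped box fixed to the desk, 200 mm deep (x) by 220 mm wide (y) by 85 mm high; origin at the centre of its underside, x points from its front (handle side) to its back (hinge side), y to the left, z up. It carries the grey lid.
- lid (a joint): Opening angle of the lid in rad: 0 closed and level, pi/4 (0.785) at 45 degrees, stop at 1.4. The lid is a grey plate 204 by 224 by 8 mm, 0.3 to 0.65 kg, hinged along the safe's back top edge; its front goes up as it opens. Weight and a spring close it from any angle; lifting it at the handle takes about 2 to 6 N.
- lid_handle (a point): Middle of the lid's steel bar handle: a round bar 12 mm thick, 110 mm long between two slanting legs, parallel to the hinge (the safe's y). With the lid closed it is 215 mm in front of the hinge and 46 mm above the lid's underside (38 mm above its upper face), 11 mm ahead of the lid's front edge, 131.5 mm above the desk. It moves with the lid: it circles the hinge line at a radius of 220 mm. The bar can turn between gripping fingers.
- lid_hinge (a point): Middle of the hinge line, on the safe's back top edge (100 mm behind its centre, 85.5 mm above the desk). The hinge line is parallel to the safe's y; opening turns the lid about the safe's +y by the right-hand rule.
- codepad: The code pad, a flat grey slab fixed to the desk, 125 mm (x) by 100 mm (y) by 20 mm high, left or right of the safe; origin at the centre of its underside, x points to its far end with the black display strip, y to its left. It has four alike round white spring keys, 22 mm across, 44 mm apart in a square, each standing 10 mm out of a black collar 38 mm across and 12 mm high.
- key_far_left_top (a point): Centre of the top face of the far left key (far = display end of the pad; left = the pad's +y), 42 mm above the desk when up. Pressed straight down.
- key_far_right_top (a point): Centre of the top face of the far right key (far = display end of the pad; left = the pad's +y), 42 mm above the desk when up. Pressed straight down.
- key_near_left_top (a point): Centre of the top face of the near left key (near = opposite to the display end of the pad; left = the pad's +y), 42 mm above the desk when up. Pressed straight down.
- key_near_right_top (a point): Centre of the top face of the near right key (near = opposite to the display end of the pad; left = the pad's +y), 42 mm above the desk when up. Pressed straight down.
- key_far_left (a joint): Travel of the far left key in m: 0 up, 0.006 fully down (takes 4 N); springs back when let go.
- key_far_right (a joint): Travel of the far right key in m: 0 up, 0.006 fully down (takes 4 N); springs back when let go.
- key_near_left (a joint): Travel of the near left key in m: 0 up, 0.006 fully down (takes 4 N); springs back when let go.
- key_near_right (a joint): Travel of the near right key in m: 0 up, 0.006 fully down (takes 4 N); springs back when let go.
- mug: White mug, 82 mm across, 95 mm high, loose on the desk on the other side of the safe from the code pad; origin at the centre of its underside. Not to be disturbed.
- stapler: Black stapler, 140 by 36 by 64 mm, loose on the desk, back right; origin at the centre of its underside. Not to be disturbed.
- punch: Black and steel hole punch, 100 by 120 by 70 mm, loose on the desk, back left; origin at the centre of its underside. Not to be disturbed.
Mind the look-alikes: they are no part of the job. What is meant by the codepad is not orange or turquoise, and is the smaller of those in its own colour.

How it is judged:
By the outcome, as a careful person would: the job done as asked, in the order asked, and still so for the second after the job is handed in, while the arm keeps its last pose, push and grip.
It also fails if it takes over 64 s, if anything falls off the work surface, if the arm or the gripper's body presses on something with over 40 N, if the wrist force passes 120 N, or if a joint passes its speed limit or range.

ROBOT

A 6-joint arm with a two-finger parallel gripper is mounted at the origin on the work surface. World frame = base frame: x ahead of the robot, y to its left, z up, the work surface at z = 0. Lengths are in m, angles in rad, forces in N, time in s.
With the tool pointing down it reaches from about 0.3 to 0.875 m from the base axis. Payload 6.4 kg.
Tool frame: the origin (TCP) lies midway between the tips of the shut fingers; the grasp point (between the pads) lies 19 mm behind it; z points along the fingers, y is the line along which they close (so a half turn about z gives the same grasp; the last joint's range is limited). The gripper opens to 85 mm and grips with 20 to 120 N. Pads are 22 mm wide; open, the fingers measure 114 mm over their backs; the gripper's body (76 mm by 85 mm) begins 54 mm behind the grasp point. The pads swing forward as they close: fully open they stand 13 mm farther back than shut.
Start: joints at [0.968, 0.181, 1.607, -0, 1.354, -0.206], TCP at [0.222, 0.53, 0.231] pointing down, gripper open.
Joint ranges: [-2.99, 2.99], [-0.89, 2.07], [0.3, 2.58], [-1.14, 4.28], [0, 2.63], [-3.12, 3.12]. Speed limits (rad/s): [2.57, 2.57, 3.01, 3.14, 3.14, 3.14].

INTERFACE

Orientations are given as a unit quaternion [w, x, y, z].
In Python, from bench import sensors, vision, ctrl gives the robot as it stands.
- The arm moves only by the tool carry_out, never from a script. Its argument "deltas" is text: rows parted by semicolons, each of 7 numbers parted by spaces: the shift along the tool's x, y, z in mm, then the turn, a rotation vector about the tool's x, y, z in rad, then the closure, from 0 (fully open) to 1 (shut). In form: tx ty tz ax ay az claw; .... A call has 1 to 12 rows; each row is the pose to reach, as a shift and turn from the pose commanded when the call began, along the tool's axes at that moment; what a row does not reach only later rows make up. A row lasts 1/8 s, in which the tool goes at most 62.5 mm and 10.7 degrees, less where a joint would pass 70% of its speed; a pose out of reach is approached as far as the arm can. A call with a gripper value outside its range is refused whole. The fingers move at their own pace and stop on an object; the grip force is fixed at half the most. Time passes only in rows, so rows that repeat a pose let the fingers close. It gives the time, the measured TCP pose, the force, the opening and the grip force at its end, in the units of the state.
- sensors.get_obs(): the state, without advancing time (a new reading comes with each control period).
- vision.camera(name): name is "side" or "top" or "wrist"; returns the picture (384x512x3 uint8, blue, green, red); there is no depth.
- vision.camera_model(name): a dict with "K" (3x3 intrinsics, pixels), "extrinsics" (4x4, takes a point from world to camera coordinates); the wrist camera has in their place "hand_eye" (4x4, takes a point from camera to tool coordinates, whose origin is the TCP and whose axes are the flange's). Camera axes: x right, y down, z forward; pixel columns grow to the right and rows downward; lengths in m; the calibration is good to about 2 mm. A picture is of the moment at which its call begins: read the wrist's pose just before it. camera_model takes no time and is no camera call.
- ctrl.hand_in(): hands the job in; it is judged then, once.
The state is a dict: "time_s": time; "q": joint angles; "dq": joint speeds; "joint_efforts": joint torques, N m; "eef_pos": TCP position; "eef_rot": TCP orientation; "wrist_force": force on the tool from outside, world axes, zero at the start; "torque": the same for the moment, N m; "opening": opening from 0.0 (shut) to 1.0 (fully open); "grasp_force": force on a finger pad.
Only numpy, scipy, OpenCV 4.12 (cv2) and the standard library are available. Lean on these libraries where they do the work, as an engineer would, in place of code of your own. Each camera call takes 0.05 s, during which the arm holds its last target. There are 200 camera calls.

## Working session

There is one attempt and no reset: what is moved stays moved. The work goes in short steps, Python scripts to look and compute and a tool call to move; the robot and the scene stay as the last step left them, time stands still between calls to the robot, and variables do not carry over. Pictures are saved under pics/ and viewed, at most 10 in all, crops included, and the job is handed in when it is done.

Besides the shell and the picture viewer there is one more tool, called after "Call:" as name(argument=value, ...) on one line, values as JSON. carry_out: Moves the arm, as the interface text tells. Its arguments: {"type":"object","properties":{"deltas":{"type":"string"}},"required":["deltas"]}

```bash
mkdir -p pics
python3 - <<'E'
from bench import sensors, vision
import cv2
o=sensors.get_obs();print(o)
for n in("top","side","wrist"):
    cv2.imwrite(f"pics/{n}0.png",vision.camera(n));m=vision.camera_model(n);print(n,m)
E
```

```text
{'time_s': 0.0, 'q': array([ 9.67703219e-01,  1.81556629e-01,  1.60803108e+00,  1.77713248e-05,
        1.35378622e+00, -2.06275398e-01]), 'dq': array([ 5.25253108e-05,  6.59052440e-04,  3.87015759e-04,  8.41439861e-04,
       -4.71047181e-04,  1.62148718e-03]), 'joint_efforts': array([ 4.39377236e-04, -4.44876838e+01, -3.51335692e+01, -2.31275044e-04,
        9.15411481e-03,  4.04657658e-05]), 'eef_pos': array([0.22187011, 0.52986314, 0.23036424]), 'eef_rot': array([-3.58643698e-04,  1.97111457e-01,  9.80380681e-01, -8.15280855e-04]), 'wrist_force': array([0.09229821, 0.35231161, 0.13694023]), 'torque': array([-0.01976764,  0.01380447, -0.01911936]), 'grasp_force': 0.0, 'opening': 1.000137848196069}
top {'K': array([[497.47066072,   0.        , 257.65452553],
       [  0.        , 497.47066072, 186.27887056],
       [  0.        ,   0.        ,   1.        ]]), 'extrinsics': array([[ 0.00442056, -0.99997787,  0.00497132,  0.07235656],
       [-0.99183153, -0.00501819, -0.12745597,  0.50218595],
       [ 0.1274781 , -0.00436729, -0.99183177,  1.75665268],
       [ 0.        ,  0.    
[... 281 characters left out ...]
  [-0.07604623, -0.57658989, -0.81348698,  0.15410825],
       [ 0.07992345,  0.80969951, -0.58137677,  1.37387411],
       [ 0.        ,  0.        ,  0.        ,  1.        ]])}
wrist {'K': array([[290.48000368,   0.        , 254.14880117],
       [  0.        , 290.48000368, 191.55341509],
       [  0.        ,   0.        ,   1.        ]]), 'hand_eye': array([[-2.99213035e-04, -9.60010102e-01, -2.79965201e-01,
         7.18369537e-02],
       [ 9.99999941e-01, -2.40102576e-04, -2.45430926e-04,
         6.11720764e-04],
       [ 1.68395802e-04, -2.79965258e-01,  9.60010118e-01,
        -1.41448970e-01],
       [ 0.00000000e+00,  0.00000000e+00,  0.00000000e+00,
         1.00000000e+00]])}
```

View pics/top0.png

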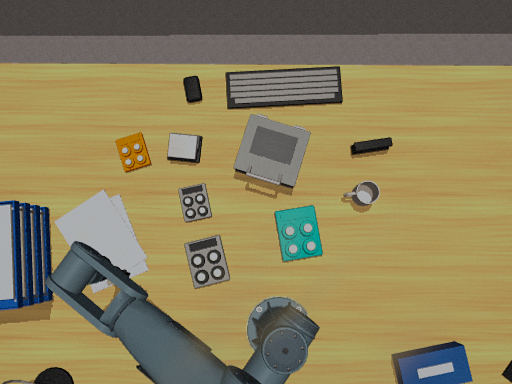

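View pics/side0.png

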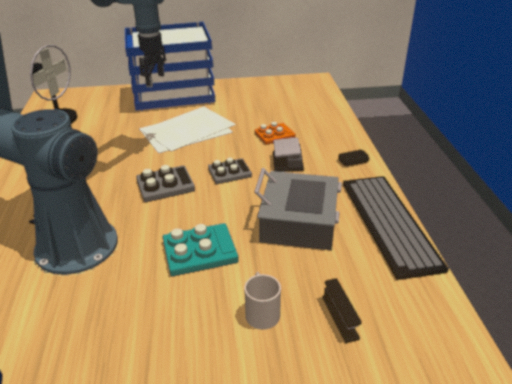

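The top view shows the candidates: small grey pad (195,203), large grey pad (207,261), orange pad (132,152) and turquoise pad (298,233). The small grey one fits because it is neither orange nor turquoise, and it is the smaller of the two greys (about 35 px, or 125 mm). The safe is at (272,152) with its handle at (262,189). I'll confirm this in one enlarged crop.

Run:
```python
import cv2,numpy as np
t=cv2.imread("pics/top0.png")[105:230,165:325]; s=cv2.imread("pics/side0.png")[140:260,190:350]
a=cv2.resize(t,None,fx=5,fy=5,interpolation=cv2.INTER_CUBIC)[:600]
b=cv2.resize(s,None,fx=5,fy=5,interpolation=cv2.INTER_CUBIC)
cv2.imwrite("pics/c1.png",a);cv2.imwrite("pics/c2.png",b)
```

```text
(no output)
```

View pics/c1.png

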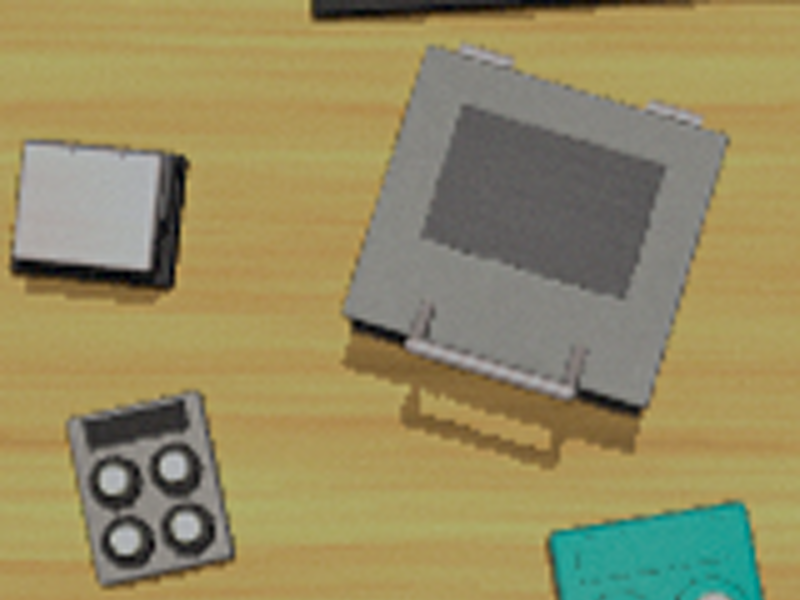

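View pics/c2.png

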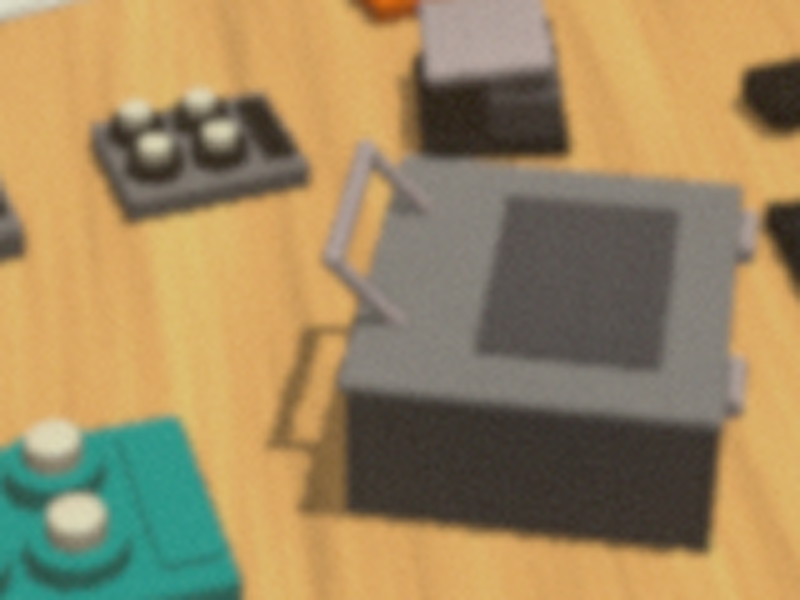

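The crops confirm it: the small grey pad has its display strip at the far end. In c1 its keys are FL (116,481), FR (176,467), NL (128,540) and NR (188,527). The handle runs from (408,344) to (577,393). Next I'll triangulate.

```bash
cat > h.py <<'E'
import numpy as np,cv2
from bench import sensors,vision
from scipy.spatial.transform import Rotation as R
def P(n):
    m=vision.camera_model(n);return m["K"]@m["extrinsics"][:3]
def T(): # tool->world
    o=sensors.get_obs();q=o["eef_rot"];M=np.eye(4);M[:3,:3]=R.from_quat(np.r_[q[1:],q[0]]).as_matrix();M[:3,3]=o["eef_pos"];return M
def PW(M):
    m=vision.camera_model("wrist");return m["K"]@np.linalg.inv(M@m["hand_eye"])[:3]
def tri(Pa,Pb,a,b):
    x=cv2.triangulatePoints(Pa,Pb,np.float64(a),np.float64(b));return x[:3,0]/x[3,0]
def onz(Pm,a,z): # pixel on plane z
    H=np.c_[Pm[:,0],Pm[:,1],Pm[:,2]*z+Pm[:,3]];x=np.linalg.solve(H,[*a,1]);return np.r_[x[:2]/x[2],z]
E
python3 - <<'E'
from h import *
np.set_printoptions(precision=4,suppress=True)
A,B=P("top"),P("side")
t=lambda u,v:((u+.5)/5-.5+165,(v+.5)/5-.5+105)
s=lambda u,v:((u+.5)/5-.5+190,(v+.5)/5-.5+140)
for n,a,b in[("FL",(116,481),(199,100)),("FR",(176,467),(219,132)),("NL",(128,540),(135,112)),("NR",(188,527),(155,148)),("HL",(410,344),(367,148)),("HR",(575,392),(333,256))]:
    print(n,tri(A,B,t(*a),s(*b)),onz(A,t(*a),.042 if n[0]!='H' else .1315))
for c in[(430,45),(727,137),(650,410),(345,315)]: print(onz(A,t(*c),.0935))
E
```

```text
FL [0.4477 0.3234 0.0404] [0.4472 0.3232 0.042 ]
FR [0.4577 0.2807 0.0417] [0.4574 0.2807 0.042 ]
NL [0.4052 0.3139 0.0407] [0.4052 0.3137 0.042 ]
NR [0.4153 0.2717 0.0388] [0.4146 0.2713 0.042 ]
HL [0.5332 0.113  0.1316] [0.5331 0.113  0.1315]
HR [0.5002 0.001  0.1379] [0.5007 0.0007 0.1315]
[0.753  0.1011 0.0935]
[ 0.6876 -0.1085  0.0935]
[ 0.4935 -0.0533  0.0935]
[0.5592 0.1592 0.0935]
```

```bash
cat >> h.py <<'E'
def row(p,yaw=None): # world TCP target (tool-y yaw deg) -> row in current tool axes
    M=T();d=M[:3,:3].T@(np.array(p)-M[:3,3])*1000
    r=np.zeros(3)
    if yaw is not None:
        y=np.array([np.cos(np.radians(yaw)),np.sin(np.radians(yaw)),0]);z=np.array([0,0,-1.]);D=np.c_[np.cross(y,z),y,z]
        r=R.from_matrix(M[:3,:3].T@D).as_rotvec()
    print(d.round(1),r.round(3))
E
python3 -c "
from h import *
row([.4476,.3233,.12],-16.9)"
```

```text
[-288.  -103.3  110.6] [-1.000e-03  1.000e-03  1.469e+00]
```

Call:
carry_out(deltas="-288 -103 110 0 0 1.469 1;-288 -103 110 0 0 1.469 1;-288 -103 110 0 0 1.469 1;-288 -103 110 0 0 1.469 1;-288 -103 110 0 0 1.469 1;-288 -103 110 0 0 1.469 1;-288 -103 110 0 0 1.469 1;-288 -103 110 0 0 1.469 1;-288 -103 110 0 0 1.469 1;-288 -103 110 0 0 1.469 1;-288 -103 110 0 0 1.469 1;-288 -103 110 0 0 1.469 1")

```text
time_s: 1.65
eef_pos: [0.4479, 0.3241, 0.1213]
eef_rot: [0.0, 0.803, 0.596, -0.0]
wrist_force: [-0.1, -0.5, 0.1]
opening: -0.0
grasp_force: 0.0
```

Run:
```python
from h import *
M=T();np.save("M1.npy",M)
im=vision.camera("wrist")
Pm=PW(M)
for n,p in dict(FL=(.4477,.3234,.042),FR=(.4577,.2807,.042),NL=(.4052,.3139,.042),NR=(.415,.2715,.042)).items():
    x=Pm@np.r_[p,1];u=(x[:2]/x[2]);print(n,u.round(1))
cv2.imwrite("pics/w1.png",im);print(M[:3,3],sensors.get_obs()["opening"])
row([.4476,.3233,.048],-16.9)
```

```text
FL [254.9 201.3]
FR [281.1 244.5]
NL [208.7 226.1]
NR [235.9 266.9]
[0.44794423 0.32409818 0.12129   ] -0.0017451104788771788
[-0.9 -0.1 73.3] [0.    0.    0.001]
```

View pics/w1.png

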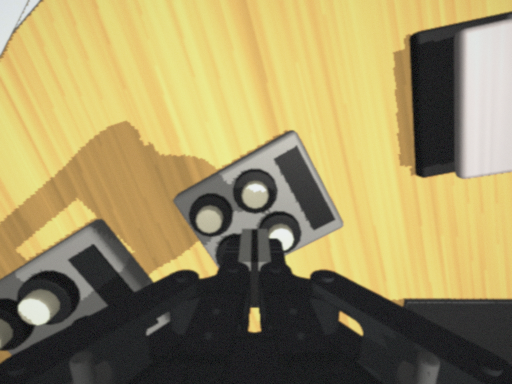

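The wrist view shows FL near (256,192), NL (210,217) and FR (281,237). They sit about 7 px above the predictions, so I'll look closer.

Run:
```python
import cv2
im=cv2.imread("pics/w1.png")[125:265,165:350]
cv2.imwrite("pics/w1c.png",cv2.resize(im,None,fx=4,fy=4,interpolation=cv2.INTER_CUBIC))
```

```text
(no output)
```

View pics/w1c.png

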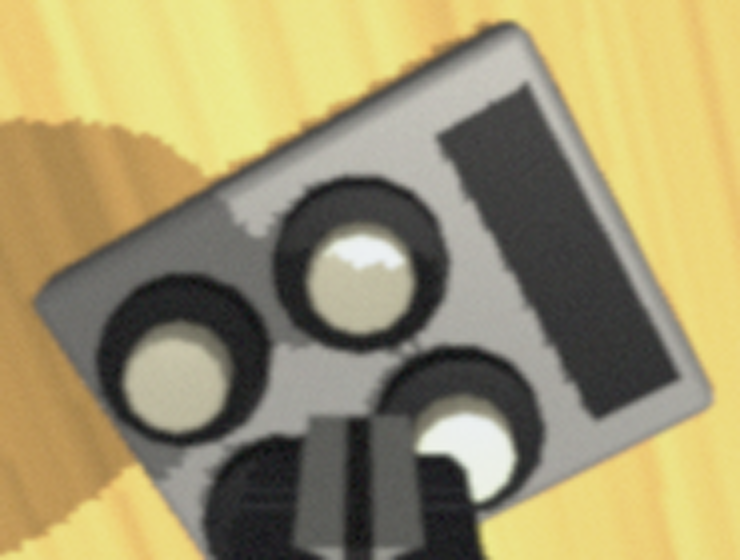

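FL's top is really at (255,196), about 3–4 mm towards +y from my estimate. I'll shift the key targets about 2 mm that way, well inside the 11 mm key radius, and press FL.

Call:
carry_out(deltas="2 0 50 0 0 0 1;2 0 72 0 0 0 1;2 0 79 0 0 0 1;2 0 82 0 0 0 1;2 0 84 0 0 0 1;2 0 85 0 0 0 1;2 0 86 0 0 0 1;2 0 86 0 0 0 1;2 0 86 0 0 0 1")

```text
time_s: 2.82
eef_pos: [0.4493, 0.3263, 0.0361]
eef_rot: [0.0, 0.803, 0.596, 0.001]
wrist_force: [-0.7, 0.5, 5.0]
opening: -0.0
grasp_force: 2.5
```

Call:
carry_out(deltas="0 0 1 0 0 0 1;0 0 2 0 0 0 1;0 0 2 0 0 0 1;0 0 2 0 0 0 1")

```text
time_s: 3.32
eef_pos: [0.4494, 0.3264, 0.0357]
eef_rot: [0.0, 0.803, 0.596, 0.001]
wrist_force: [-7.0, -3.8, 20.7]
opening: -0.0
grasp_force: 10.1
```

FL bottomed out at 20 N. I'll lift and move on to NR.

Call:
carry_out(deltas="0 0 -10 0 0 0 1;0 0 -42 0 0 0 1;0 0 -42 0 0 0 1;0 0 -42 0 0 0 1")

```text
time_s: 3.82
eef_pos: [0.4484, 0.3258, 0.0748]
eef_rot: [-0.0, 0.803, 0.595, -0.0]
wrist_force: [-0.0, 0.3, -0.1]
opening: -0.001
grasp_force: 0.0
```

```bash
python3 -c "
from h import *
print(T()[:3,3])
row([.4157,.2730,.036]);row([.4057,.3158,.036])"
```

```text
[0.44837207 0.32580746 0.07482283]
[-60.  -15.9  38.8] [0. 0. 0.]
[-22.  -37.9  38.8] [0. 0. 0.]
```

Call:
carry_out(deltas="-60 -16 0 0 0 0 1;-60 -16 0 0 0 0 1;-60 -16 20 0 0 0 1;-60 -16 34 0 0 0 1;-60 -16 38 0 0 0 1;-60 -16 40 0 0 0 1;-60 -16 41 0 0 0 1;-60 -16 42 0 0 0 1;-60 -16 42 0 0 0 1;-60 -16 42 0 0 0 1")

```text
time_s: 5.08
eef_pos: [0.4156, 0.2731, 0.0356]
eef_rot: [0.0, 0.803, 0.596, -0.001]
wrist_force: [-10.8, -7.1, 27.8]
opening: -0.001
grasp_force: 14.1
```

NR bottomed out at 28 N. I'll lift, move over to NL and press it.

Call:
carry_out(deltas="0 0 -10 0 0 0 1;0 0 -42 0 0 0 1;0 0 -42 0 0 0 1;38 -22 -42 0 0 0 1;38 -22 -42 0 0 0 1;38 -22 -22 0 0 0 1;38 -22 -8 0 0 0 1;38 -22 -3 0 0 0 1;38 -22 -1 0 0 0 1;38 -22 0 0 0 0 1;38 -22 0 0 0 0 1;38 -22 0 0 0 0 1")

```text
time_s: 6.58
eef_pos: [0.4053, 0.3153, 0.0355]
eef_rot: [0.0, 0.803, 0.596, -0.001]
wrist_force: [-11.6, -8.1, 28.1]
opening: 0.003
grasp_force: 14.5
```

NL is pressed too. I'll lift, open the gripper, and go to a standoff over the handle.

Call:
carry_out(deltas="0 0 -10 0 0 0 1;0 0 -60 0 0 0 1;0 0 -120 0 0 0 1;0 0 -185 0 0 0 0;0 0 -185 0 0 0 0;0 0 -185 0 0 0 0")

```text
time_s: 7.32
eef_pos: [0.4058, 0.3157, 0.2181]
eef_rot: [0.0, 0.803, 0.595, 0.0]
wrist_force: [-0.2, -0.5, -0.7]
opening: 0.636
grasp_force: 0.0
```

```bash
python3 -c "
from h import *
print(T()[:3,3])
row([.5165,.057,.22],-16.9)"
```

```text
[0.40581904 0.31571119 0.21812503]
[-215.3  181.2   -1.9] [ 0. -0. -0.]
```

Call:
carry_out(deltas="-215 181 -2 0 0 0 0;-215 181 -2 0 0 0 0;-215 181 -2 0 0 0 0;-215 181 -2 0 0 0 0;-215 181 -2 0 0 0 0;-215 181 -2 0 0 0 0;-215 181 -2 0 0 0 0;-215 181 -2 0 0 0 0")

```text
time_s: 8.32
eef_pos: [0.5157, 0.0588, 0.2195]
eef_rot: [-0.001, 0.803, 0.596, -0.0]
wrist_force: [0.3, 0.2, -0.5]
opening: 1.003
grasp_force: 0.0
```

Run:
```python
from h import *
M=T();im=vision.camera("wrist");Pm=PW(M);print(M[:3,3])
for p in[(.5332,.113,.1315),(.5005,.001,.1315),(.5167,.057,.1315)]:
    x=Pm@np.r_[p,1];print((x[:2]/x[2]).round(1))
cv2.imwrite("pics/w2.png",im)
```

```text
[0.51570963 0.05881482 0.2195083 ]
[256.5 126.9]
[257.5 261.6]
[256.9 198.9]
```

View pics/w2.png

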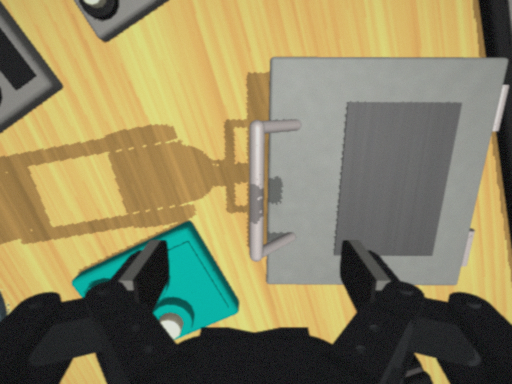

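The bar lies vertically in the wrist image, from (257,124) to (257,255). That matches the prediction in u, so yaw and x are good. I'll descend and grip.

Call:
carry_out(deltas="2 1 50 0 0 0 0;2 1 90 0 0 0 0;2 1 106 0 0 0 0;2 1 106 0 0 0 0;2 1 106 0 0 0 0.6;2 1 106 0 0 0 0.8;2 1 106 0 0 0 1;2 1 106 0 0 0 1;2 1 106 0 0 0 1;2 1 106 0 0 0 1;2 1 106 0 0 0 1")

```text
time_s: 9.75
eef_pos: [0.5174, 0.0595, 0.1142]
eef_rot: [-0.001, 0.803, 0.596, -0.001]
wrist_force: [-5.4, 1.3, 3.9]
opening: 0.115
grasp_force: 58.5
```

Run:
```python
from h import *
M=T();print(M[:3,3],sensors.get_obs()["opening"],sensors.get_obs()["grasp_force"])
cv2.imwrite("pics/s3.png",cv2.resize(vision.camera("side")[100:280,180:380],None,fx=3,fy=3))
```

```text
[0.51735031 0.05945971 0.11420082] 0.11462175887356534 58.54660928249359
```

View pics/s3.png

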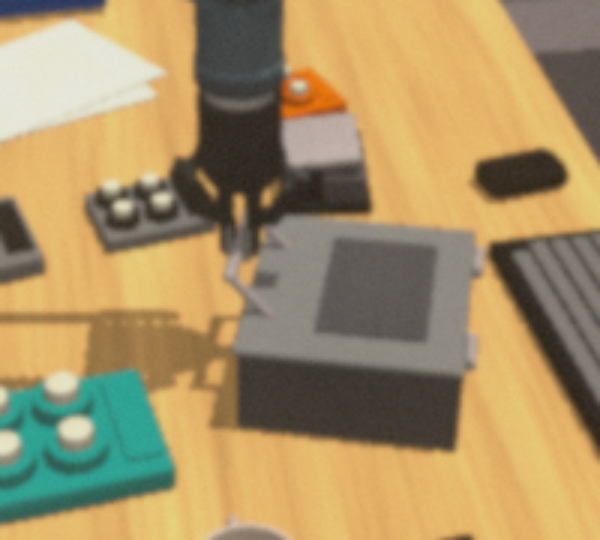

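The bar is gripped at 58 N, as the side view confirms. Next I'll work out the arc.

Run:
```python
import numpy as np
for t in np.arange(2.5,45.1,2.5):
    a=np.radians(t)+np.arctan2(46,215);print(t,round(215-219.9*np.cos(a),1),round(-(219.9*np.sin(a)-46),1))
```

```text
2.5 2.2 -9.3
5.0 4.8 -18.6
7.5 7.8 -27.7
10.0 11.2 -36.6
12.5 15.0 -45.5
15.0 19.2 -54.1
17.5 23.8 -62.5
20.0 28.7 -70.8
22.5 33.9 -78.8
25.0 39.6 -86.6
27.5 45.5 -94.1
30.0 51.8 -101.4
32.5 58.4 -108.3
35.0 65.2 -115.0
37.5 72.4 -121.4
40.0 79.8 -127.5
42.5 87.5 -133.2
45.0 95.5 -138.6
```

Call:
carry_out(deltas="0 1 -4.5 0 0 0 1;0 2.2 -9.3 0 0 0 1;0 4.8 -18.6 0 0 0 1;0 7.8 -27.7 0 0 0 1;0 11.2 -36.6 0 0 0 1;0 15 -45.5 0 0 0 1;0 19.2 -54.1 0 0 0 1;0 23.8 -62.5 0 0 0 1;0 28.7 -70.8 0 0 0 1;0 33.9 -78.8 0 0 0 1;0 33.9 -78.8 0 0 0 1;0 33.9 -78.8 0 0 0 1")

```text
time_s: 11.3
eef_pos: [0.5484, 0.0499, 0.1936]
eef_rot: [-0.002, 0.803, 0.596, -0.002]
wrist_force: [-12.7, 2.9, 3.4]
opening: 0.111
grasp_force: 58.7
```

Call:
carry_out(deltas="0 5 -7.8 0 0 0 1;0 11 -15.3 0 0 0 1;0 17 -22.6 0 0 0 1;0 23.5 -29.5 0 0 0 1;0 30.3 -36.2 0 0 0 1;0 37.5 -42.6 0 0 0 1;0 45 -48.7 0 0 0 1;0 52.6 -54.4 0 0 0 1;0 60.6 -59.8 0 0 0 1;0 60.6 -59.8 0 0 0 1;0 60.6 -59.8 0 0 0 1")

```text
time_s: 12.68
eef_pos: [0.6079, 0.0318, 0.2574]
eef_rot: [0.0, 0.803, 0.596, -0.0]
wrist_force: [-16.7, 2.2, 16.6]
opening: 0.113
grasp_force: 59.7
```

Run:
```python
from h import *
M=T();d=M[:3,3]-[.51735,.05946,.1142];b=215-(d[:2]@[.957,-.29])*1000;z=46+d[2]*1000
print(d,np.hypot(b,z),np.degrees(np.arctan2(z,b)-np.arctan2(46,215)))
cv2.imwrite("pics/s4.png",cv2.resize(vision.camera("side")[60:280,160:400],None,fx=2.5,fy=2.5))
```

```text
[ 0.09055529 -0.02770965  0.14323147] 224.23494393516606 45.477523385949134
```

View pics/s4.png

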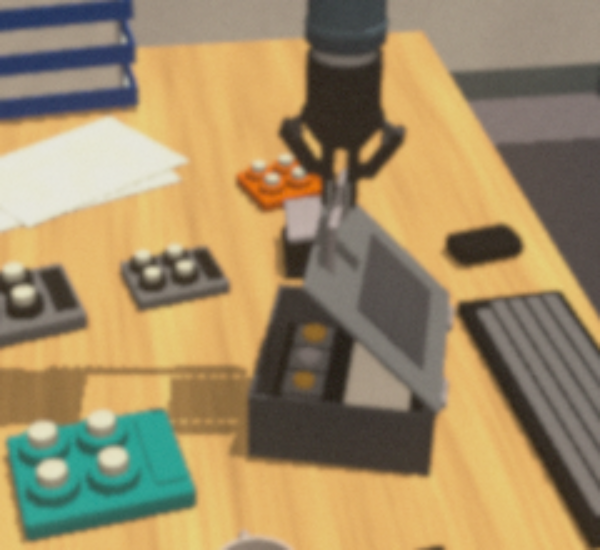

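The lid is open about 45° and the tray is visible. The wrist feels about 23 N radially outward from the hinge, so I'll ease the target out by a few mm and recheck.

Call:
carry_out(deltas="0 -1 -1.5 0 0 0 1;0 -2 -3 0 0 0 1;0 -2 -3 0 0 0 1;0 -2 -3 0 0 0 1")

```text
time_s: 13.22
eef_pos: [0.6064, 0.0322, 0.2566]
eef_rot: [0.0, 0.803, 0.595, -0.0]
wrist_force: [-5.9, 1.3, 1.8]
opening: 0.11
grasp_force: 59.3
```

Run:
```python
from h import *
M=T();d=M[:3,3]-[.51735,.05946,.1142];b=215-(d[:2]@[.957,-.29])*1000;z=46+d[2]*1000
print(M[:3,3],np.hypot(b,z),np.degrees(np.arctan2(z,b)-np.arctan2(46,215)))
im=vision.camera("side");cv2.imwrite("pics/s5.png",cv2.resize(im[120:260,250:350],None,fx=5.5,fy=4.28*1,interpolation=cv2.INTER_CUBIC) if 0 else cv2.resize(im[125:255,250:360],None,fx=4.5,fy=4.5,interpolation=cv2.INTER_CUBIC))
# predicted lid front-right/back-right corner pixels for angles
ex=np.array([.957,-.29,0]);ey=np.array([.29,.957,0]);ez=np.array([0,0,1.])
H=np.array([.5167,.0575,.1315])+.215*ex-.046*ez
print("hinge",H)
Pm=P("side")
for a in(40,45,50):
    t=np.radians(a)
    for y in(-.112,.112):
        p=H+ey*y-ex*.204*np.cos(t)+ez*.204*np.sin(t)+.008*(ex*np.sin(t)+ez*np.cos(t))
        x=Pm@np.r_[p,1];x=x[:2]/x[2];print(a,y,x.round(1),((x-[250,125]+.5)*4.5-.5).round(0))
```

```text
[0.60642704 0.03217299 0.25660429] 224.36838509669258 45.03291203520792
hinge [ 0.722455 -0.00485   0.0855  ]
40 -0.112 [277.1 177.8] [124. 239.]
40 0.112 [288.3 134. ] [174.  42.]
45 -0.112 [282.2 174. ] [147. 222.]
45 0.112 [292.9 130.4] [195.  26.]
50 -0.112 [287.8 170.6] [172. 207.]
50 0.112 [297.8 127.1] [217.  11.]
```

View pics/s5.png

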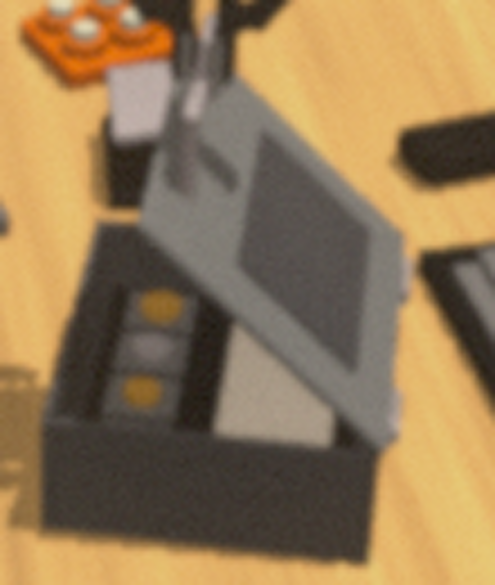

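The near front lid corner sits at about (145,222) in the crop, against (147,222) predicted for 45°. Wrist forces are now low and the grip holds at 59 N, so I'm handing in.

```bash
python3 -c "
from bench import ctrl
print(ctrl.hand_in())"
```

```text
the job is handed in; nothing more can be done
None
```

I pressed the far left, near right and near left keys fully down in that order, then raised the lid to about 45° and handed in with the gripper still holding the handle; the hand-in returned no verdict.

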